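# Hold the gear guard of the filling pump open

## Task

A colleague wants to look at the gears of the filling pump. Swing its work lamp well clear of the guard, to the left, then tug the guard gently up by its T-knob, before turning the knob, to feel whether the latch has caught; if it has, turn the knob clockwise to its stop to free it, never wrench it. Raise the guard by the knob to about 45 degrees or more and finish while still holding it there by the knob, since it falls shut by itself, and leave the tools and parts lying about undisturbed.

Things in the scene. Friction and masses are not known exactly. Their poses are not given: they have to be found in the camera images.
- pump_unit: Bench filling pump on a dark plate, fixed; origin on the table below the middle of its gear case, x away from the robot, y left, z up. Open-topped grey gear case 160 (x) x 150 (y) mm, 75 high, under the guard. Left of it the pump head (ports to 98 mm high), right the finned motor (98 high), left rear at (55, 135) mm the lamp post, 16 mm thick.
- lamp (a joint): Lamp arm about its upright pivot, rad: 0 over the guard, grows clockwise seen from above (head comes toward the robot, then left), stop 2.1. Starts at 0 to 0.35; well clear means over 1.2. Stays where left (about 1 N to move it). Arm 14 mm thick, 166 mm above the table; white round head 76 mm across, 150 to 178 mm above the table, over the T-knob; the guard would strike it.
- lamp_grip (a point): Middle of the black upright grip on top of the lamp head, 18 mm across, 44 mm tall (180 to 224 mm above the table), 206 mm above the table; to be pinched from above. 180 mm from lamp_pivot, horizontally.
- lamp_pivot (a point): Pivot of the lamp arm on top of its post, 166 mm above the table.
- guard (a joint): Hinge of the sheet-steel guard (166 x 164 mm, top 92.5 mm above the table), rad: 0 shut, grows as its front edge rises, stop 1.2. Weight and a spring pull it shut from anywhere: 4 to 7 N to lift at the knob, to 12 N in a tight grip. A caught latch lets it rise 3 mm at the knob, then resists springily, some 8 N per mm more; over 40 N on the latch is wrenching. Not caught, it goes on rising.
- guard_hinge (a point): Middle of the guard's hinge line, which runs along the pump_unit's y at the rear of the gear case, 77 mm above the table. With the guard shut the middle of the knob's bar lies 128 mm in front (pump_unit's -x) and 48.5 mm above it, and swings about it.
- knob (a joint): T-knob of the cam latch about its stem, square to the guard, rad: 0 with its bar along the pump_unit's y, grows clockwise seen from above, stop 1.45. Starts at 0 to 0.12. A caught latch is freed at 0.9 or less, surely at the stop. Takes about 0.06 N m. The angle does not tell if the latch has caught: the hidden keeper inside may have slipped aside.
- knob_bar (a point): Middle of the bar of the black T-knob near the guard's front edge: round, 13 mm thick, 48 mm long, its middle 33 mm above the guard (125.5 mm above the table when shut), stem 16 to 20 mm thick. Pinch it from above across the bar; it can roll in the fingers as the guard tilts. Its x is square to the bar, y along it.
- tin: Flat round tin, 66 mm across, 31 high, bystander; origin centre of underside.
- bench_brush: Brush with wooden handle, 216 mm long (y), bystander; origin centre of underside.
- open_spanner: Spanner, 144 mm long (y), bystander; origin centre of underside.
- allen_key: Black L-shaped hex key, 107 x 30 mm, bystander; origin centre of underside.
- spare_ferrule: Steel flanged ferrule, 50 mm across, 30 high, bystander; origin centre of underside.
- clamp_ring: Steel pipe clamp ring, 54 x 66 x 13 mm, bystander; origin centre of underside.
- ring_gasket: Pale ring gasket, 50 mm across, 8 high, bystander; origin centre of underside.
- orange_driver: Screwdriver, 200 mm long (y), bystander; origin centre of underside.

How it is judged (in metres and radians):
On the way, in this order (a step that is already met when the one before it is completed fails the run):
1. the lamp is swung clear of the guard (value of joint lamp above 1.2 rad), for 0.2 s.
2. the guard is tugged up with the knob not yet turned: it comes up, or pulls on the caught latch (value of joint knob below 0.4 rad and value of joint guard above 0.015 rad and (value of joint guard above 0.045 rad or contact force between pump_unit and guard above 2 N)), for 0.05 s.
At the end, for the whole second after the job is handed in: The guard is open by more than 0.7 rad (40 degrees) and still, held by the fingers on its T-knob (contact over 2 N), not resting on the lamp, and the lamp is still clear (joint over 1.1 rad) (value of joint guard above 0.7 rad and velocity of joint guard between -0.1 and 0.1 rad/s and contact force between the fingers and knob above 2 N and contact force between lamp and guard below 0.5 N and value of joint lamp above 1.1 rad); the arm keeps its last pose, push and grip.
It fails at once if the caught latch is wrenched (over 40 N on it) (contact force between pump_unit and guard above 40 N).
It fails at once if a tool or part lying about is pushed over 40 mm (distance of any of tin, bench_brush, open_spanner, allen_key, spare_ferrule, clamp_ring, ring_gasket, orange_driver from where it was at the start of the episode above 0.04 m).
It also fails if it takes over 61 s, if anything falls off the work surface, if the arm or the gripper's body presses on something with over 40 N, if the wrist force passes 120 N, or if a joint passes its speed limit or range.

## Robot

A 6-joint arm with a two-finger parallel gripper is mounted at the origin on a cart in front of the work surface, level with it; the furniture and walls round the work are solid. World frame = base frame: x ahead of the robot, y to its left, z up, the work surface at z = 0. Lengths are in m, angles in degrees, forces in N, time in s.
With the tool pointing down it reaches from about 0.35 to 0.875 m from the base axis. Payload 4.2 kg.
Tool frame: the origin (TCP) lies midway between the tips of the shut fingers; the grasp point (between the pads) lies 19 mm behind it; z points along the fingers, y is the line along which they close (so a half turn about z gives the same grasp; the last joint's range is limited). The gripper opens to 87 mm and grips with 3 to 60 N. Pads are 19 mm wide; open, the fingers measure 117 mm over their backs; the gripper's body (75 mm by 190 mm) begins 51 mm behind the grasp point.
Start: joints at [-57.433, 22.042, 0.453, 0, -68.411, -14.817], TCP at [0.191, -0.595, 0.223] pointing down, gripper open.
Joint ranges: [-179.83, 179.83], [-69.29, 118.12], [-61.27, 80.66], [-181.25, 117.63], [-171.15, -9.14], [-177.46, 177.46]. Speed limits (degrees/s): [159.86, 159.86, 180, 180, 180, 180].

## Interface

Orientations are given as a 3x3 rotation matrix whose columns are the frame's x, y, z axes.
In Python, from station import sense, capture, finish_job, silhouettes, landmark_of gives the robot as it stands.
- The arm moves only by the tool step_arm, never from a script. Its arguments are lists of equal length, an entry for each row: "linear": the shift along the tool's x, y, z in mm, a list of three; "delta_rot": the turn, a rotation vector about the tool's x, y, z in rad, a list of three; "grip": the finger opening in mm, from 0 to 87. A call has 1 to 10 rows; each row shifts and turns the commanded pose from where the row before left it, along the tool's axes as they then stand; what a row does not reach is not made up. A row lasts 1/8 s, in which the tool goes at most 62.5 mm and 10.7 degrees, less where a joint would pass 70% of its speed; a pose out of reach is approached as far as the arm can. A call with a gripper value outside its range is refused whole. The fingers move at their own pace and stop on an object; the grip force is fixed at half the most. Time passes only in rows, so rows that do not move let the fingers close. It gives the time, the measured TCP pose, the force, the opening and the grip force at its end, in the units of the state.
- sense(): the state, without advancing time (a new reading comes with each control period).
- capture(name): name is "side" or "top" or "wrist"; returns a dict with "img" (420x560x3 uint8, red, green, blue), "fx", "fy", "cx", "cy" (pixels), "world_to_cam" (4x4, takes a point from world to camera coordinates); the wrist camera has in their place "mount" (4x4, takes a point from camera to tool coordinates, whose origin is the TCP and whose axes are the flange's). Camera axes: x right, y up, looking along -z (the intrinsics and any distortion apply to the point x, -y, -z); pixel columns grow to the right and rows downward; lengths in m; the calibration is good to about 2 mm. A picture is of the moment at which its call begins: read the wrist's pose just before it. There is no depth.
- finish_job(): hands the job in; it is judged then, once.
Trained networks look in the newest picture that a camera, given by its name, has taken for a name from the list of things; names that differ only in an ending like _2 or _b are one class to them, and where a whole thing is asked for, a point or a joint stands for the part that bears it (a point fixed in the world has none). Each returns a list of dicts, best first, with "score" (0 to 1); they miss things now and then, are a little off and sometimes report something else, mostly with a low value. They report only what shows in the picture. A call takes as long as a camera call.
- silhouettes(camera, label): "mask" (420x560 bool, what is visible of it) and "point" ([column, row] in pixels, amid what is visible of it).
- landmark_of(camera, label): "point" ([column, row] in pixels: a listed point, or the origin of a listed thing).
The state is a dict: "time_s": time; "joints": joint angles; "joint_velocities": joint speeds; "effort": joint torques, N m; "tcp_pos": TCP position; "ee_rot": TCP orientation; "wrist_force": force on the tool from outside, world axes, zero at the start; "moment": the same for the moment, N m; "gripper_width": opening from 0.0 (shut) to 1.0 (fully open); "gripper_force": force on a finger pad.
Only numpy, scipy, OpenCV 4.12 (cv2) and the standard library are available. Lean on these libraries where they do the work, as an engineer would, in place of code of your own. Each camera call takes 0.05 s, during which the arm holds its last target. There are 200 camera calls.

## Working session

There is one attempt and no reset: what is moved stays moved. The work goes in short steps, Python scripts to look and compute and a tool call to move; the robot and the scene stay as the last step left them, time stands still between calls to the robot, and variables do not carry over. Pictures are saved under pics/ and viewed, at most 10 in all, crops included, and the job is handed in when it is done.

Besides the shell and the picture viewer there is one more tool, called as name(argument=value, ...) on one line, values as JSON. step_arm: Moves the arm, as the interface text tells. Its arguments: {"type":"object","properties":{"linear":{"type":"array"},"delta_rot":{"type":"array"},"grip":{"type":"array"}},"required":["linear","delta_rot","grip"]}

```bash
mkdir -p pics; cat > h.py <<'E'
import numpy as np, cv2
from station import *
def proj(c,P):
    p=c["world_to_cam"]@np.append(P,1); return np.array([c["cx"]+c["fx"]*p[0]/-p[2], c["cy"]-c["fy"]*p[1]/-p[2]])
def ray(c,uv):
    d=np.array([(uv[0]-c["cx"])/c["fx"],-(uv[1]-c["cy"])/c["fy"],-1.]); T=np.linalg.inv(c["world_to_cam"])
    return T[:3,3],T[:3,:3]@d
def atz(c,uv,z):
    o,d=ray(c,uv); return o+d*(z-o[2])/d[2]
def tri(rs):
    A=np.zeros((3,3));b=np.zeros(3)
    for o,d in rs:
        d=d/np.linalg.norm(d);M=np.eye(3)-np.outer(d,d);A+=M;b+=M@o
    return np.linalg.solve(A,b)
E
python3 - <<'E'
from h import *
np.set_printoptions(precision=4,suppress=True)
s=sense();print(s)
C={n:capture(n) for n in("side","top")}
for n,c in C.items():
    cv2.imwrite(f"pics/{n}0.png",c["img"][...,::-1]); print(n,c.keys(),c["fx"],c["world_to_cam"])
H={"lamp_grip":.206,"lamp_pivot":.166,"guard_hinge":.077,"knob_bar":.1255,"pump_unit":0}
for l,z in H.items():
    rs=[]
    for n,c in C.items():
        r=landmark_of(n,l)
        for q in r[:2]: print(l,n,q["score"],q["point"],atz(c,q["point"],z))
        if r: rs.append(ray(c,r[0]["point"]))
    if len(rs)==2: print("  tri",tri(rs))
for l in "tin bench_brush open_spanner allen_key spare_ferrule clamp_ring ring_gasket orange_driver".split():
    r=landmark_of("top",l)
    if r: print(l,r[0]["score"],atz(C["top"],r[0]["point"],0))
E
```

```text
{'time_s': 0.0, 'joints': array([-57.432 ,  22.0889,   0.3792,  -0.0301, -68.4101, -14.8169]), 'joint_velocities': array([ 0.0105,  0.0777,  0.0476,  0.0593, -0.015 ,  0.0156]), 'effort': array([  0.001 , -39.0666,  18.7415,   4.2202,   0.0111,  -0.0002]), 'tcp_pos': array([ 0.1904, -0.5947,  0.2215]), 'ee_rot': array([[-0.9524, -0.3047, -0.0007],
       [-0.3047,  0.9524,  0.002 ],
       [ 0.0001,  0.0021, -1.    ]]), 'wrist_force': array([ 0.3832,  0.2825, -0.2297]), 'moment': array([-0.0124,  0.0002, -0.0432]), 'gripper_force': 0.0, 'gripper_width': 0.994979596393565}
side dict_keys(['img', 'fx', 'fy', 'cx', 'cy', 'world_to_cam']) 386.5864855592181 [[ 0.9999 -0.0003  0.0119 -0.5298]
 [-0.0103  0.4693  0.883  -0.1321]
 [-0.0058 -0.883   0.4692 -1.2222]
 [ 0.      0.      0.      1.    ]]
top dict_keys(['img', 'fx', 'fy', 'cx', 'cy', 'world_to_cam']) 379.9631732873398 [[ 0.0025 -1.     -0.0025  0.0098]
 [ 0.9973  0.0023  0.0737 -0.5518]
 [-0.0737 -0.0027  0.9973 -1.1913]
 [ 0.      0.      0.      1.    ]]
lamp_grip side 0.94 [273.8, 195.1] [ 0.5045 -0.0272  0.206 ]
lamp_grip top 0
[... 544 characters left out ...]
  -0.2691  0.229 ]
knob_bar side 0.52 [281.1, 221.1] [ 0.5263 -0.036   0.1255]
knob_bar top 0.64 [171.9, 260.4] [0.4065 0.3413 0.1255]
knob_bar top 0.37 [398.4, 207.7] [ 0.5607 -0.3151  0.1255]
  tri [ 0.4611  0.4146 -0.1307]
pump_unit side 0.59 [295.8, 256.2] [ 0.5731 -0.0349  0.    ]
pump_unit top 0.94 [303.8, 210.0] [ 0.5637 -0.045   0.    ]
  tri [ 0.5679 -0.0447  0.0065]
tin 0.81 [0.4964 0.2771 0.    ]
bench_brush 0.63 [0.4007 0.3773 0.    ]
open_spanner 0.8 [ 0.3833 -0.1616  0.    ]
allen_key 0.49 [0.3981 0.1753 0.    ]
spare_ferrule 0.71 [0.6395 0.1072 0.    ]
clamp_ring 0.41 [ 0.4766 -0.321   0.    ]
ring_gasket 0.44 [ 0.4105 -0.306   0.    ]
orange_driver 0.79 [0.6174 0.3227 0.    ]
```

View pics/top0.png

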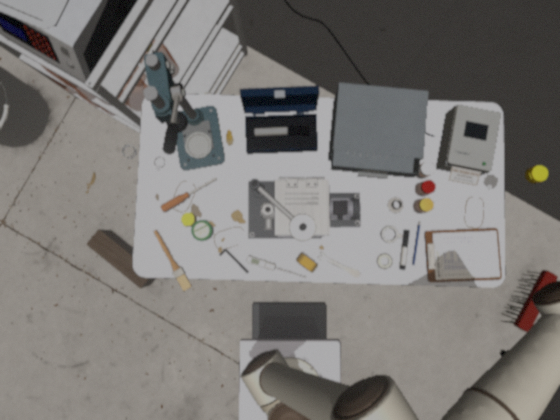

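View pics/side0.png

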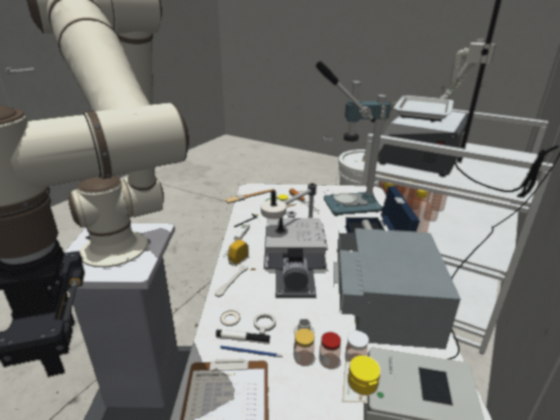

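The top view shows the pump at about (300,208), with the lamp pivot at (253,184) and the head at (303,227). The triangulated values match the given sizes: grip height is about .206 and grip to pivot about .18. Next I approach above the grip.

step_arm(linear=[[0, 0, -40], [-20, 18, -30], [-45, 42, 0], [-45, 42, 0], [-45, 42, 0], [-45, 42, 0], [-45, 42, 0], [-45, 42, 0], [-45, 42, 0], [-45, 42, 0]], delta_rot=[[0, 0, 0], [0, 0, 0], [0, 0, 0], [0, 0, 0], [0, 0, 0], [0, 0, 0], [0, 0, 0], [0, 0, 0], [0, 0, 0], [0, 0, 0]], grip=[87, 87, 87, 87, 87, 87, 87, 87, 87, 87])

```text
time_s: 2.25
tcp_pos: [0.4452, -0.1403, 0.2931]
ee_rot: [[-0.952, -0.305, 0.001], [-0.305, 0.952, -0.0], [-0.001, -0.0, -1.0]]
wrist_force: [0.8, -0.4, -0.3]
gripper_width: 1.0
gripper_force: 0.0
```

step_arm(linear=[[-44, 40, 0], [-44, 40, 0], [0, 0, 0], [0, 0, 0], [0, 0, 0], [0, 0, 0], [0, 0, 0], [0, 0, 0], [0, 0, 0]], delta_rot=[[0, 0, 0], [0, 0, 0], [0, 0, -0.18], [0, 0, -0.18], [0, 0, -0.18], [0, 0, -0.18], [0, 0, -0.18], [0, 0, -0.18], [0, 0, 0]], grip=[87, 87, 87, 87, 87, 87, 87, 87, 87])

```text
time_s: 3.38
tcp_pos: [0.5039, -0.0392, 0.2927]
ee_rot: [[-0.182, -0.983, 0.0], [-0.983, 0.182, 0.0], [-0.0, -0.0, -1.0]]
wrist_force: [-0.2, -0.1, -0.2]
gripper_width: 0.999
gripper_force: 0.0
```

```bash
python3 - <<'E'
from h import *
np.set_printoptions(precision=4,suppress=True)
s=sense();print(s["time_s"],s["joints"],s["tcp_pos"],s["ee_rot"])
c=capture("wrist");print({k:v for k,v in c.items() if k!="img"});cv2.imwrite("pics/w1.png",c["img"][...,::-1])
T=np.eye(4);T[:3,:3]=s["ee_rot"];T[:3,3]=s["tcp_pos"];c["world_to_cam"]=np.linalg.inv(T@c["mount"])
for l,z in {"lamp_grip":.206,"lamp_pivot":.166,"knob_bar":.1255,"guard_hinge":.077}.items():
    for q in landmark_of("wrist",l)[:2]: print(l,q["score"],q["point"],atz(c,q["point"],z))
E
```

```text
3.375 [ 13.9803   7.6793  -9.0346  -0.0018 -73.2728 -24.4734] [ 0.5039 -0.0392  0.2927] [[-0.1821 -0.9833  0.0002]
 [-0.9833  0.1821  0.0001]
 [-0.0001 -0.0002 -1.    ]]
{'fx': 375.8016339323651, 'fy': 375.8016339323651, 'cx': 275.143690796975, 'cy': 206.24762060919366, 'mount': array([[-0.0008,  0.9663,  0.2574,  0.0709],
       [ 1.    ,  0.0006,  0.0009,  0.0013],
       [ 0.0008,  0.2574, -0.9663, -0.1619],
       [ 0.    ,  0.    ,  0.    ,  1.    ]])}
lamp_grip 0.94 [278.0, 221.4] [ 0.5021 -0.0325  0.206 ]
lamp_pivot 0.71 [173.5, 367.6] [0.6211 0.0976 0.166 ]
guard_hinge 0.63 [138.2, 207.2] [ 0.6488 -0.0348  0.077 ]
```

View pics/w1.png

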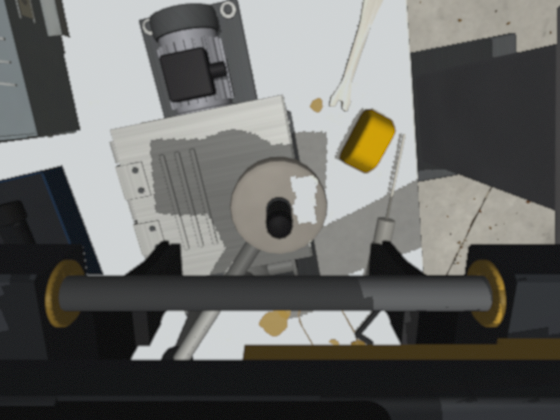

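The wrist view shows the lamp head at (279,205) and its grip at (279,215). The grip is 180 mm from the pivot, as it should be. I descend and pinch.

step_arm(linear=[[-3, 2, 30], [0, 0, 30], [0, 0, 25], [0, 0, 15], [0, 0, 0], [0, 0, 0], [0, 0, 0], [0, 0, 0], [0, 0, 0]], delta_rot=[[0, 0, 0], [0, 0, 0], [0, 0, 0], [0, 0, 0], [0, 0, 0], [0, 0, 0], [0, 0, 0], [0, 0, 0], [0, 0, 0]], grip=[87, 87, 87, 87, 87, 60, 30, 10, 10])

```text
time_s: 4.75
tcp_pos: [0.5027, -0.0359, 0.1929]
ee_rot: [[-0.18, -0.984, 0.001], [-0.984, 0.18, 0.0], [-0.0, -0.001, -1.0]]
wrist_force: [0.7, -0.6, -0.5]
gripper_width: 0.629
gripper_force: 0.0
```

```bash
python3 - <<'E'
from h import *
np.set_printoptions(precision=4,suppress=True)
s=sense();print(s["time_s"],s["tcp_pos"],s["gripper_width"]*87,s["gripper_force"],s["wrist_force"])
p=np.array([.6215,.099]);d=s["tcp_pos"][:2]-p;print(np.linalg.norm(d),np.degrees(np.arctan2(d[1],d[0])))
# chord shift per 5deg cw turn in tool frame (before turning), constant if rotating rigidly
R=s["ee_rot"]
for a in (-5,-8):
    a=np.radians(a);M=np.array([[np.cos(a),-np.sin(a)],[np.sin(a),np.cos(a)]])
    w=np.append(M@d-d,0);print(R.T@w*1000)
E
```

```text
4.75 [ 0.5027 -0.0359  0.1929] 54.7131792167832 0.0 [ 0.6563 -0.5892 -0.5493]
0.17976163155684957 -131.38149689476938
[-8.6579 13.0756 -0.0059]
[-14.3884  20.541   -0.0091]
```

step_arm(linear=[[0, 0, 0], [0, 0, 0], [0, 0, 0], [0, 0, 0], [0, 0, 0], [0, 0, 0]], delta_rot=[[0, 0, 0], [0, 0, 0], [0, 0, 0], [0, 0, 0], [0, 0, 0], [0, 0, 0]], grip=[10, 10, 10, 10, 10, 10])

```text
time_s: 5.5
tcp_pos: [0.5024, -0.036, 0.1925]
ee_rot: [[-0.18, -0.984, -0.0], [-0.984, 0.18, -0.0], [0.0, 0.0, -1.0]]
wrist_force: [-0.1, -1.6, -0.1]
gripper_width: 0.197
gripper_force: 30.0
```

step_arm(linear=[[-8.7, 13.1, 0], [-8.7, 13.1, 0], [-8.7, 13.1, 0], [-8.7, 13.1, 0], [-8.7, 13.1, 0], [-8.7, 13.1, 0], [-8.7, 13.1, 0], [-8.7, 13.1, 0], [-8.7, 13.1, 0]], delta_rot=[[0, 0, 0.0873], [0, 0, 0.0873], [0, 0, 0.0873], [0, 0, 0.0873], [0, 0, 0.0873], [0, 0, 0.0873], [0, 0, 0.0873], [0, 0, 0.0873], [0, 0, 0.0873]], grip=[10, 10, 10, 10, 10, 10, 10, 10, 10])

```text
time_s: 6.62
tcp_pos: [0.4411, 0.0882, 0.1925]
ee_rot: [[-0.824, -0.566, -0.001], [-0.566, 0.824, -0.001], [0.002, 0.0, -1.0]]
wrist_force: [-1.2, -0.8, 0.6]
gripper_width: 0.196
gripper_force: 30.0
```

step_arm(linear=[[-8.7, 13.1, 0], [-8.7, 13.1, 0], [-8.7, 13.1, 0], [-8.7, 13.1, 0], [-8.7, 13.1, 0], [-8.7, 13.1, 0], [-8.7, 13.1, 0], [-8.7, 13.1, 0], [-8.7, 13.1, 0], [0, 0, 0]], delta_rot=[[0, 0, 0.0873], [0, 0, 0.0873], [0, 0, 0.0873], [0, 0, 0.0873], [0, 0, 0.0873], [0, 0, 0.0873], [0, 0, 0.0873], [0, 0, 0.0873], [0, 0, 0.0873], [0, 0, 0]], grip=[10, 10, 10, 10, 10, 10, 10, 10, 10, 10])

```text
time_s: 7.88
tcp_pos: [0.4865, 0.2213, 0.1925]
ee_rot: [[-0.984, 0.18, -0.001], [0.18, 0.984, 0.004], [0.001, 0.003, -1.0]]
wrist_force: [-5.9, 6.3, 2.3]
gripper_width: 0.193
gripper_force: 30.0
```

step_arm(linear=[[0, 0, 0], [0, 0, 0], [0, 0, 0], [0, 0, 0], [0, 0, -40], [0, 0, -50], [-17, -49, 0], [-17, -49, 0], [-17, -49, 0], [-17, -49, 0]], delta_rot=[[0, 0, 0], [0, 0, 0], [0, 0, 0], [0, 0, 0], [0, 0, 0], [0, 0, 0], [0, 0, 0], [0, 0, 0], [0, 0, 0], [0, 0, 0]], grip=[70, 70, 70, 70, 70, 70, 70, 70, 70, 70])

```text
time_s: 9.12
tcp_pos: [0.5184, 0.0117, 0.2828]
ee_rot: [[-0.984, 0.18, 0.001], [0.18, 0.984, 0.0], [-0.001, 0.0, -1.0]]
wrist_force: [-0.3, -0.1, 0.7]
gripper_width: 0.805
gripper_force: 0.0
```

step_arm(linear=[[-17, -49, 0], [0, 0, 0], [0, 0, 0], [0, 0, 0], [0, 0, 0], [0, 0, 0], [0, 0, 0], [0, 0, 0], [0, 0, 0], [0, 0, 0]], delta_rot=[[0, 0, 0], [0, 0, -0.175], [0, 0, -0.175], [0, 0, -0.175], [0, 0, -0.175], [0, 0, -0.175], [0, 0, -0.175], [0, 0, -0.175], [0, 0, -0.175], [0, 0, -0.175]], grip=[70, 70, 70, 70, 70, 70, 70, 70, 70, 70])

```text
time_s: 10.38
tcp_pos: [0.5261, -0.038, 0.2825]
ee_rot: [[-0.171, -0.985, -0.0], [-0.985, 0.171, -0.0], [0.0, 0.0, -1.0]]
wrist_force: [-0.5, -0.0, 0.5]
gripper_width: 0.801
gripper_force: 0.0
```

step_arm(linear=[[0, 0, 0], [0, 0, 0]], delta_rot=[[0, 0, -0.175], [0, 0, 0]], grip=[70, 70])

```text
time_s: 10.62
tcp_pos: [0.5261, -0.038, 0.2825]
ee_rot: [[-0.005, -1.0, -0.0], [-1.0, 0.005, -0.0], [0.0, 0.0, -1.0]]
wrist_force: [0.4, -0.0, -0.5]
gripper_width: 0.803
gripper_force: 0.0
```

```bash
cat > look.py <<'E'
import sys
from h import *
np.set_printoptions(precision=4,suppress=True)
s=sense();print(s["time_s"],s["joints"],s["tcp_pos"],s["ee_rot"])
c=capture("wrist");cv2.imwrite(sys.argv[1],cv2.resize(c["img"][...,::-1],(800,600)))
T=np.eye(4);T[:3,:3]=s["ee_rot"];T[:3,3]=s["tcp_pos"];c["world_to_cam"]=np.linalg.inv(T@c["mount"])
for l,z in {"knob_bar":.1255,"guard_hinge":.077,"lamp_grip":.206,"lamp_pivot":.166}.items():
    for n,k in (("wrist",c),("top",capture("top")),("side",capture("side"))):
        for q in landmark_of(n,l)[:2]: print(l,n,q["score"],q["point"],atz(k,q["point"],z))
for q in silhouettes("wrist","knob_bar")[:1]:
    P=np.argwhere(q["mask"])[:,::-1]; W=np.array([atz(c,p,.132)[:2] for p in P[::5]])
    print("mask",q["score"],len(P),W.mean(0),W.min(0),W.max(0),cv2.minAreaRect((W*1000).astype(np.float32)))
E
python3 look.py pics/w2.png
```

```text
10.625 [ 13.5058  10.2648  -7.3254  -0.0001 -72.4153 -13.7797] [ 0.5261 -0.038   0.2825] [[-0.0048 -1.     -0.0001]
 [-1.      0.0048 -0.    ]
 [ 0.      0.0001 -1.    ]]
knob_bar wrist 0.91 [277.5, 195.1] [ 0.5229 -0.0337  0.1255]
knob_bar side 0.4 [279.8, 217.5] [ 0.5223 -0.0148  0.1255]
knob_bar side 0.38 [275.1, 207.2] [0.5074 0.0501 0.1255]
guard_hinge wrist 0.64 [151.0, 185.7] [ 0.6488 -0.0326  0.077 ]
guard_hinge top 0.69 [301.9, 177.3] [ 0.6577 -0.0359  0.077 ]
guard_hinge side 0.71 [322.5, 230.7] [ 0.6534 -0.0085  0.077 ]
lamp_grip wrist 0.7 [241.8, 171.5] [ 0.5461 -0.0683  0.206 ]
lamp_grip wrist 0.5 [401.6, 59.9] [ 0.4492 -0.1348  0.206 ]
lamp_grip top 0.65 [396.2, 208.2] [ 0.5522 -0.2856  0.206 ]
lamp_grip side 0.9 [272.3, 165.3] [0.4954 0.1991 0.206 ]
lamp_pivot wrist 0.91 [165.5, 355.1] [0.6197 0.0971 0.166 ]
lamp_pivot top 0.53 [255.1, 185.7] [0.6185 0.0994 0.166 ]
lamp_pivot side 0.65 [310.1, 190.1] [0.6179 0.0921 0.166 ]
mask 0.94 786 [ 0.5225 -0.0384] [ 0.5149 -0.0602] [ 0.5302 -0.0148] ((522.5501098632812, -37.52912902832031), (45.38460922241211, 15.319927215576172), 89.43940734863281)
```

View pics/w2.png

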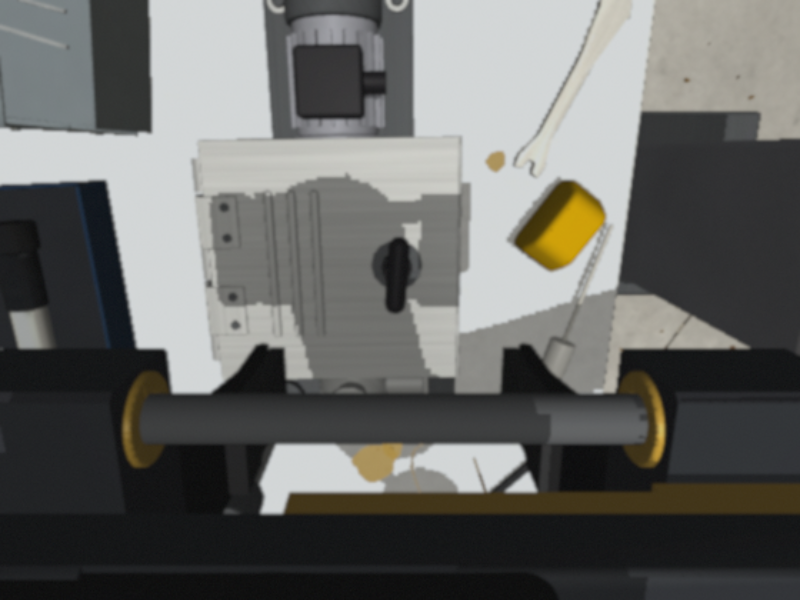

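The wrist view shows the T-knob bar at about (397,272) in the 800x600 picture, nearly along y. That puts it at (.5227,-.036), 128 mm in front of the hinge at .651, as it should be. The lamp is well clear. I descend and pinch.

step_arm(linear=[[-2, 3.5, 40], [0, 0, 40], [0, 0, 40], [0, 0, 26], [0, 0, 20], [0, 0, 10], [0, 0, 0], [0, 0, 0]], delta_rot=[[0, 0, 0], [0, 0, 0], [0, 0, 0], [0, 0, 0], [0, 0, 0], [0, 0, 0], [0, 0, 0], [0, 0, 0]], grip=[70, 70, 60, 50, 50, 50, 30, 30])

```text
time_s: 12.72
tcp_pos: [0.5235, -0.0357, 0.1075]
ee_rot: [[-0.002, -1.0, 0.002], [-1.0, 0.002, 0.0], [-0.0, -0.002, -1.0]]
wrist_force: [-0.4, 0.3, 0.3]
gripper_width: 0.43
gripper_force: 0.0
```

step_arm(linear=[[0, 0, 0], [0, 0, 0], [0, 0, 0], [0, 0, 0], [0, 0, 0]], delta_rot=[[0, 0, 0], [0, 0, 0], [0, 0, 0], [0, 0, 0], [0, 0, 0]], grip=[5, 5, 5, 5, 5])

```text
time_s: 13.35
tcp_pos: [0.5239, -0.0357, 0.107]
ee_rot: [[-0.002, -1.0, 0.003], [-1.0, 0.002, 0.0], [-0.0, -0.003, -1.0]]
wrist_force: [3.4, -0.8, -0.4]
gripper_width: 0.139
gripper_force: 29.5
```

step_arm(linear=[[0, 0, -1], [0, 0, -1], [0, 0, -1], [0, 0, 0], [0, 0, 0]], delta_rot=[[0, 0, 0], [0, 0, 0], [0, 0, 0], [0, 0, 0], [0, 0, 0]], grip=[5, 5, 5, 5, 5])

```text
time_s: 13.98
tcp_pos: [0.5241, -0.0356, 0.1086]
ee_rot: [[-0.003, -1.0, 0.003], [-1.0, 0.003, 0.001], [-0.001, -0.003, -1.0]]
wrist_force: [8.7, -2.2, -8.3]
gripper_width: 0.136
gripper_force: 29.5
```

step_arm(linear=[[0, 0, -1], [0, 0, 0], [0, 0, 0]], delta_rot=[[0, 0, 0], [0, 0, 0], [0, 0, 0]], grip=[5, 5, 5])

```text
time_s: 14.35
tcp_pos: [0.5244, -0.0356, 0.1096]
ee_rot: [[-0.002, -1.0, 0.003], [-1.0, 0.002, 0.001], [-0.001, -0.003, -1.0]]
wrist_force: [8.8, -2.6, -9.3]
gripper_width: 0.141
gripper_force: 29.5
```

step_arm(linear=[[0, 0, -1], [0, 0, 0], [0, 0, 0]], delta_rot=[[0, 0, 0], [0, 0, 0], [0, 0, 0]], grip=[5, 5, 5])

```text
time_s: 14.72
tcp_pos: [0.5247, -0.0356, 0.1105]
ee_rot: [[-0.002, -1.0, 0.004], [-1.0, 0.002, 0.001], [-0.001, -0.004, -1.0]]
wrist_force: [10.1, -1.5, -10.6]
gripper_width: 0.137
gripper_force: 29.5
```

step_arm(linear=[[0, 0, -1], [0, 0, 0], [0, 0, 0]], delta_rot=[[0, 0, 0], [0, 0, 0], [0, 0, 0]], grip=[5, 5, 5])

```text
time_s: 15.1
tcp_pos: [0.525, -0.0356, 0.1114]
ee_rot: [[-0.002, -1.0, 0.004], [-1.0, 0.002, 0.001], [-0.001, -0.004, -1.0]]
wrist_force: [10.9, -2.7, -11.7]
gripper_width: 0.139
gripper_force: 29.5
```

step_arm(linear=[[0, 0, -1], [0, 0, 0], [0, 0, 0]], delta_rot=[[0, 0, 0], [0, 0, 0], [0, 0, 0]], grip=[5, 5, 5])

```text
time_s: 15.48
tcp_pos: [0.5253, -0.0354, 0.1124]
ee_rot: [[-0.002, -1.0, 0.005], [-1.0, 0.002, 0.001], [-0.001, -0.005, -1.0]]
wrist_force: [11.8, -2.8, -12.7]
gripper_width: 0.135
gripper_force: 29.9
```

step_arm(linear=[[0, 0, -1], [0, 0, 0], [0, 0, 0]], delta_rot=[[0, 0, 0], [0, 0, 0], [0, 0, 0]], grip=[5, 5, 5])

```text
time_s: 15.85
tcp_pos: [0.5256, -0.0354, 0.1133]
ee_rot: [[-0.002, -1.0, 0.005], [-1.0, 0.002, 0.001], [-0.001, -0.005, -1.0]]
wrist_force: [12.7, -2.2, -12.4]
gripper_width: 0.137
gripper_force: 29.9
```

After 6 mm of rise the force has levelled off at about 12 N. A caught latch would add some 8 N/mm, so this one looks uncaught. I keep raising gently along the hinge arc and tilt with it, to confirm.

step_arm(linear=[[0, -1.3, 0], [0, 0, 0], [0, -0.6, -2.6], [0, 0, 0], [0, 0, 0]], delta_rot=[[-0.05, 0, 0], [0, 0, 0], [-0.02, 0, 0], [0, 0, 0], [0, 0, 0]], grip=[5, 5, 5, 5, 5])

```text
time_s: 16.48
tcp_pos: [0.5261, -0.0354, 0.1159]
ee_rot: [[-0.003, -0.998, -0.067], [-1.0, 0.003, 0.001], [-0.001, 0.067, -0.998]]
wrist_force: [7.7, -1.7, -8.3]
gripper_width: 0.137
gripper_force: 29.8
```

step_arm(linear=[[0, -0.6, -2.6], [0, 0, 0], [0, 0, 0]], delta_rot=[[-0.02, 0, 0], [0, 0, 0], [0, 0, 0]], grip=[5, 5, 5])

```text
time_s: 16.85
tcp_pos: [0.5268, -0.0354, 0.1183]
ee_rot: [[-0.003, -0.996, -0.087], [-1.0, 0.003, 0.001], [-0.001, 0.087, -0.996]]
wrist_force: [7.1, -1.2, -8.6]
gripper_width: 0.138
gripper_force: 29.8
```

```bash
python3 - <<'E'
from h import *
c=capture("side");cv2.imwrite("pics/s2.png",cv2.resize(c["img"][150:300,200:400,::-1],(800,600),interpolation=cv2.INTER_CUBIC))
print(sense()["joints"])
E
```

```text
[ 13.03956482  21.00633778 -17.25004137  -1.42879616 -56.61628596
 -12.36738918]
```

View pics/s2.png

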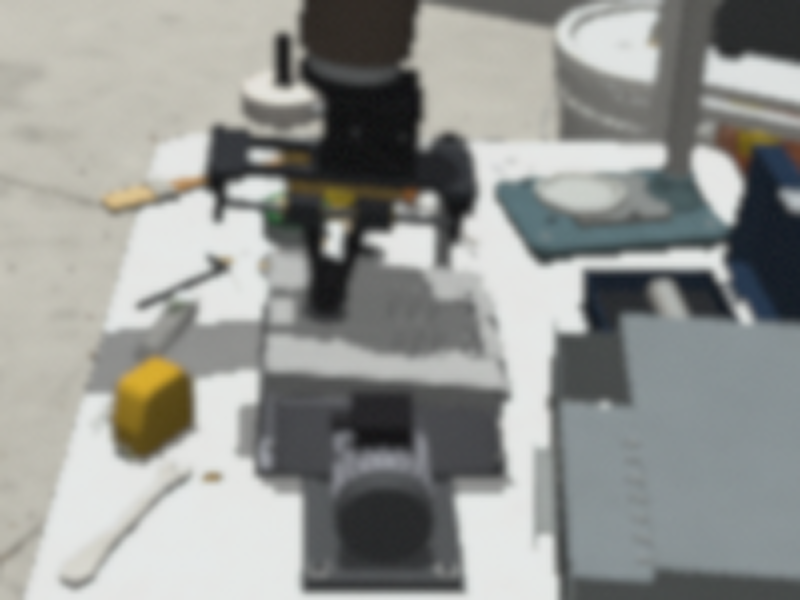

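The guard's front edge is visibly up in the side view, and the force fell to 8 N while it rose. The latch is not caught, so the knob needs no turning. I carry on raising along the arc.

step_arm(linear=[[0, -1.4, -5.1], [0, -1.4, -5.1], [0, -1.4, -5.1], [0, -1.4, -5.1], [0, -1.4, -5.1], [0, 0, 0]], delta_rot=[[-0.04, 0, 0], [-0.04, 0, 0], [-0.04, 0, 0], [-0.04, 0, 0], [-0.04, 0, 0], [0, 0, 0]], grip=[5, 5, 5, 5, 5, 5])

```text
time_s: 17.65
tcp_pos: [0.5369, -0.0353, 0.1415]
ee_rot: [[-0.003, -0.958, -0.287], [-1.0, 0.003, 0.002], [-0.001, 0.287, -0.958]]
wrist_force: [4.0, 0.1, -8.7]
gripper_width: 0.14
gripper_force: 29.8
```

```bash
cat > st.py <<'E'
from h import *
np.set_printoptions(precision=3,suppress=True)
s=sense();R=s["ee_rot"];g=s["tcp_pos"]-.019*R[:,2]
d=g-np.array([.651,0,.077]);r=np.hypot(d[0],d[2])
th=np.arctan2(d[2],-d[0])-np.arctan2(48.5,128)
print(s["time_s"],s["joints"],"grasp",g,"r",r,"(.1369) theta",th,"tilt",np.arctan2(-R[0,2],-R[2,2]),s["wrist_force"],s["moment"],s["gripper_width"]*87)
E
python3 st.py
```

```text
17.65 [ 11.472  26.514  -5.362  -3.509 -74.497 -10.238] grasp [ 0.542 -0.035  0.16 ] r 0.13654787936164578 (.1369) theta 0.2880941163217511 tilt 0.2911527375132968 [ 3.997  0.079 -8.738] [ 0.072 -2.517 -0.054] 12.145113414849712
```

step_arm(linear=[[0, -1.4, -5.1], [0, -1.4, -5.1], [0, -1.4, -5.1], [0, -1.4, -5.1], [0, -1.4, -5.1], [0, -1.4, -5.1], [0, -1.4, -5.1], [0, 0, 0]], delta_rot=[[-0.04, 0, 0], [-0.04, 0, 0], [-0.04, 0, 0], [-0.04, 0, 0], [-0.04, 0, 0], [-0.04, 0, 0], [-0.04, 0, 0], [0, 0, 0]], grip=[5, 5, 5, 5, 5, 5, 5, 5])

```text
time_s: 18.65
tcp_pos: [0.5586, -0.0351, 0.1704]
ee_rot: [[-0.003, -0.84, -0.543], [-1.0, 0.002, 0.003], [-0.001, 0.543, -0.84]]
wrist_force: [-0.9, 1.8, -7.0]
gripper_width: 0.137
gripper_force: 30.0
```

```bash
python3 st.py
```

```text
18.65 [  9.818  35.93   11.229  -5.519 -97.735  -9.124] grasp [ 0.569 -0.035  0.186] r 0.13672470798793032 (.1369) theta 0.5650871548878643 tilt 0.5738388748261272 [-0.936  1.797 -7.031] [ 0.38  -2.205 -0.297] 11.903013310577903
```

step_arm(linear=[[0, -1.4, -5.1], [0, -1.4, -5.1], [0, -1.4, -5.1], [0, -1.4, -5.1], [0, -1.4, -5.1], [0, -1.4, -5.1], [0, -1.4, -5.1], [0, 0, 0], [0, 0, 0]], delta_rot=[[-0.04, 0, 0], [-0.04, 0, 0], [-0.04, 0, 0], [-0.04, 0, 0], [-0.04, 0, 0], [-0.04, 0, 0], [-0.04, 0, 0], [0, 0, 0], [0, 0, 0]], grip=[5, 5, 5, 5, 5, 5, 5, 5, 5])

```text
time_s: 19.77
tcp_pos: [0.5888, -0.0349, 0.1929]
ee_rot: [[-0.002, -0.658, -0.753], [-1.0, 0.0, 0.003], [-0.002, 0.753, -0.658]]
wrist_force: [-3.9, 4.8, -6.0]
gripper_width: 0.137
gripper_force: 29.9
```

```bash
python3 st.py; python3 - <<'E'
from h import *
c=capture("side");cv2.imwrite("pics/s3.png",cv2.resize(c["img"][130:300,180:407,::-1],(800,600),interpolation=cv2.INTER_CUBIC))
for q in landmark_of("side","lamp_grip")[:1]: print(q["score"],atz(c,q["point"],.206))
E
```

```text
19.775 [   8.634   46.712   28.337   -7.677 -119.879   -9.563] grasp [ 0.603 -0.035  0.205] r 0.13707506779125733 (.1369) theta 0.8514149718117306 tilt 0.8520334631160544 [-3.885  4.756 -5.994] [ 0.549 -2.122 -0.73 ] 11.947214611386507
0.81 [0.48897595 0.21154132 0.206     ]
```

View pics/s3.png

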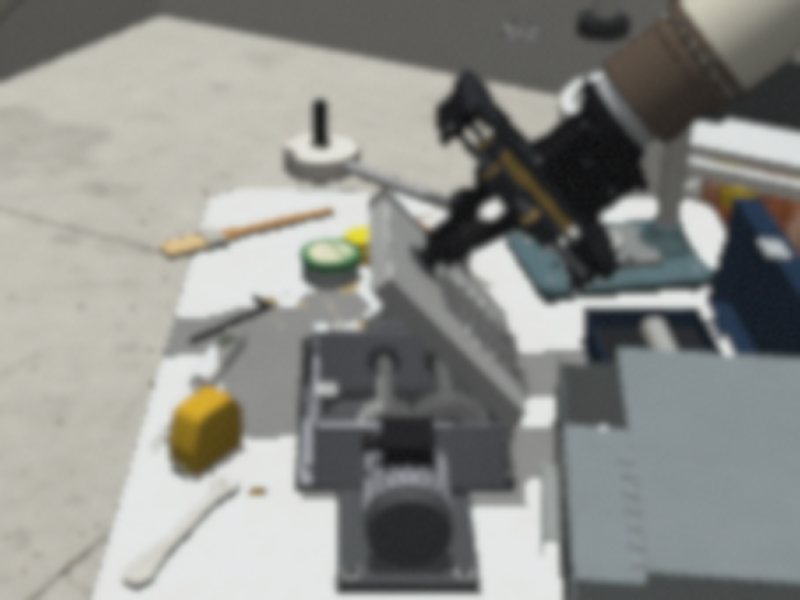

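The side view shows the guard open to about 49 degrees and held by the knob at (440,240). The gears are exposed, and the lamp head is clear at (320,155).

```bash
python3 -c "
from station import *
print(finish_job())"
```

```text
the job is handed in; nothing more can be done
None
```

The job is handed in: I swung the lamp clear to the left, the gentle tug showed the latch had not caught so I left the knob unturned, and the guard is held open by its T-knob at about 49° (0.85 rad), with the tools and parts not touched as far as I could see.

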